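# Castle nut of a robot joint: tighten, then on to the cotter hole

## Robot

A 6-joint arm with a two-finger parallel gripper is mounted at the origin on the work surface. World frame = base frame: x ahead of the robot, y to its left, z up, the work surface at z = 0. Lengths are in m, angles in rad, forces in N, time in s.
With the tool pointing down it reaches from about 0.425 to 0.925 m from the base axis. Payload 12.5 kg.
Tool frame: the origin (TCP) lies midway between the tips of the shut fingers; the grasp point (between the pads) lies 19 mm behind it (env.pinch_z is the distance from the TCP to the grasp point, in m); y points along the fingers, z is the direction in which the jaws open and shut, and the axes are right-handed (so a half turn about y gives the same grasp; the last joint's range is limited). The gripper opens to 85 mm and grips with 20 to 120 N. Pads are 22 mm wide; open, the fingers measure 114 mm over their backs; the gripper's body (76 mm by 85 mm) begins 54 mm behind the grasp point. The pads swing forward as they close: fully open they stand 13 mm farther back than shut.
Start: joints at [-1.432, 0.491, 1.559, -0, 1.092, -0.106], TCP at [0.151, -0.606, 0.231] pointing down, gripper open.
Joint ranges: [-3.1, 3.1], [-0.84, 2.19], [0.05, 2.79], [-1.13, 4.28], [0.06, 2.93], [-2.69, 2.69]. Speed limits (rad/s): [2.22, 2.22, 2.79, 3.14, 3.14, 3.14].

## Interface

Orientations are given as [roll, pitch, yaw] about the fixed x, y, z axes, in that order (R = Rz(yaw) Ry(pitch) Rx(roll)).
In Python, from station import env gives the robot as it stands. Calls block until the motion is done:
- env.goto(position, orientation): joint-space move of the TCP to a pose.
- env.servo_line(position, orientation=None, feed=0.15): straight line of the TCP; orientation=None keeps the orientation; feed is the mean speed in m/s.
- env.set_joints(angles): joint-space move.
- env.set_gripper(opening, strength=None): opening from 0.0 (shut) to 1.0 (fully open); strength is the grip in N (None keeps the last); returns when the fingers have stopped.
- env.hold(seconds).
- env.inverse_kinematics(position, orientation): joint angles nearest the present ones, or None.
- env.read_camera(name): name is "side" or "top"; returns a dict with "color" (480x640x3 uint8, red, green, blue), "z_map" (480x640 float32, m along the optical axis (not along the pixel's ray), 0 where there is no reading), "fx", "fy", "cx", "cy" (pixels), "k1" (the pictures are not rectified: a ray, as slopes to the right and down, at radius r is drawn at 1 + k1 r^2 times it, then the intrinsics apply), "R" (3x3) and "t" (3): a world point X has camera coordinates R X + t. Camera axes: x right, y down, z forward; pixel columns grow to the right and rows downward; lengths in m; the calibration is good to about 2 mm. A picture is of the moment at which its call begins.
A pose or a line that the arm cannot do raises env.IKError and nothing moves.
- env.hand_in(): hands the job in, once; it reports no verdict.
Readings, each from a call of its own:
- env.read_clock(): time.
- env.read_qpos(): joint angles.
- env.read_joint_vel(): joint speeds.
- env.read_joint_efforts(): joint torques, N m.
- env.read_tool_pos(): TCP position.
- env.read_orientation(): TCP orientation.
- env.read_contact_force(): force on the tool from outside, world axes, zero at the start.
- env.read_torque(): the same for the moment, N m.
- env.read_opening(): opening from 0.0 (shut) to 1.0 (fully open).
Only numpy, scipy, OpenCV 4.12 (cv2) and the standard library are available. Lean on these libraries where they do the work, as an engineer would, in place of code of your own. Each camera call takes 0.05 s, during which the arm holds its last target.

## Task

Tighten the brass castle nut on the unpinned turntable joint: turn it clockwise (seen from above) until its red tooth reaches the red line on the washer, then a little further in the same direction, just until slots line up with the cotter hole, which runs along the white paint line on the end of the stud. Do not turn it on past that, and let go of it. Leave the other joint, whose steel nut already has its cotter pin, alone.

Things in the scene. Friction and masses are not known exactly. Their poses are not given: they have to be found in the camera images.
- nut (a joint): Turn of the brass castle nut about its upright axis, rad, growing clockwise seen from above. Starts loose at -1.35 to -0.7; at -0.40 its red tooth stands at the red line on the washer (tight); at 0 slots line up with the cotter hole (wanted). At -1.05 slots line up too, but the nut is still loose. About 0.15 N m of friction; it stays where left and its height does not change.
- nut_grip (a point): On the brass nut's axis, 21 mm above the washer, a good grip height. z up, turns with the nut. Hexagon 46 mm across flats: flats from the washer to 30 mm above it, crown teeth to 42 mm, stud end at 44 mm. x points squarely out of a flat, so flats face 0, 60, 120.. degrees from x. Slots 8 mm wide over mid-flats, teeth over corners; the tooth at +30 degrees from x is red.
- hub: Joint to work on, fixed: aluminium disc 132 mm across, grey drum 92 mm across, washer 88 mm across with top at 43 mm and a red radial line, dark stud 30 mm across, end at 87 mm with a white line. Black servo block, 40 mm high, 68 to 90 mm from the axis on the -x side. Origin on the axis at the bench top, z up, x along the cotter hole and white line.
- pinned_hub: The finished joint, to be left alone: same form, size, origin and axes, also fixed, but with a steel nut that has a cotter pin through it (pin ends reach 41 mm from the axis, 79 mm high) and no red marks.
There are look-alikes about, which are no part of the job. Leave any orange look-alike of the hub alone.

How it is judged:
At the end, for the whole second after the job is handed in: The brass nut is tight and at rest with its slots lined up with the cotter hole within 10 degrees (joint nut between -0.175 and 0.175), on the first alignment after the red line (value of joint nut between -0.175 and 0.175 rad and velocity of joint nut between -0.05 and 0.05 rad/s); the robot touches nothing.
It fails at once if the brass nut is turned more than 17 degrees past the cotter hole (value of joint nut above 0.3 rad).
It fails at once if the pinned joint is pressed or gripped with more than 3 N (contact force between pinned_hub and the fingers above 3 N or contact force between pinned_hub and the arm above 3 N).
It also fails if it takes over 35 s, if anything falls off the work surface, if the arm or the gripper's body presses on something with over 40 N, if the wrist force passes 120 N, or if a joint passes its speed limit or range.

## Working session

There is one attempt and no reset: what is moved stays moved. The work goes in short steps, each a Python script; the robot and the scene stay as the last script left them, time stands still between calls to the robot, and variables do not carry over. Pictures are saved under pics/ and viewed, and the job is handed in when it is done.

```bash
ls; mkdir -p pics
python3 - <<'E'
from station import env
import cv2,pickle
for n in("side","top"):
    c=env.read_camera(n); pickle.dump(c,open(f"{n}0.pkl","wb"))
    cv2.imwrite(f"pics/{n}0.png",c["color"][:,:,::-1])
    print(n,c["fx"],c["cx"],c["cy"],c["k1"],c["R"],c["t"])
print(env.read_clock(),env.read_orientation(),env.pinch_z)
E
```

```text
pics
side 541.207990944397 321.36155433710366 241.36385063768674 -0.0571341770385287 [[-0.98666422 -0.16276235  0.00145773]
 [-0.11850001  0.71214895 -0.69195493]
 [ 0.11158609 -0.68289991 -0.72193923]] [0.48493297 0.13561745 0.76884969]
top 553.5119757424991 320.89424640676475 238.0194288761433 -0.15681381355831434 [[-7.06895998e-04 -9.99931721e-01  1.16642049e-02]
 [-9.84650614e-01 -1.33982139e-03 -1.74531869e-01]
 [ 1.74535580e-01 -1.16085424e-02 -9.84582436e-01]] [-0.01009937  0.51719539  0.83889185]
0.1 [-1.57178126e+00  8.60620449e-05 -2.89679792e+00] 0.0187
```

View pics/top0.png

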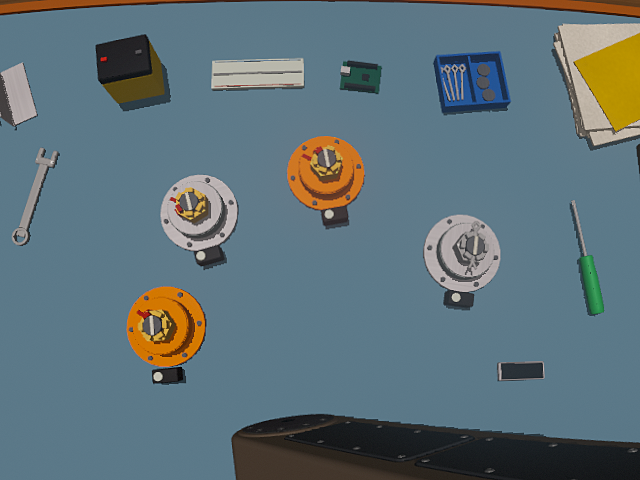

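View pics/side0.png

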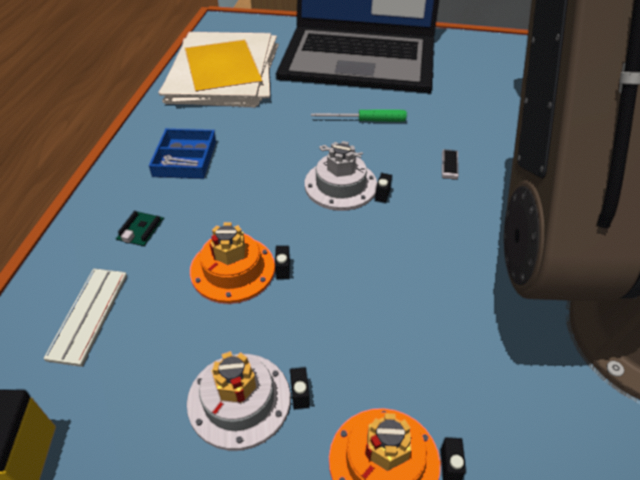

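Top view: the aluminium disc with a brass nut is at (199,212). Two orange look-alikes are at (326,173) and (166,327), and the pinned steel joint is at (462,252). Only (199,212) has both the aluminium disc and a brass nut with red marks. I'll confirm that in an enlarged crop.

Run:
```python
import cv2
a=cv2.imread("pics/top0.png")[165:275,150:250]; b=cv2.imread("pics/side0.png")[340:450,180:320]
a=cv2.resize(a,None,fx=5,fy=5,interpolation=cv2.INTER_CUBIC);b=cv2.resize(b,None,fx=5,fy=5,interpolation=cv2.INTER_CUBIC)
cv2.imwrite("pics/topc.png",a);cv2.imwrite("pics/sidec.png",b)
```

```text
(no output)
```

View pics/topc.png

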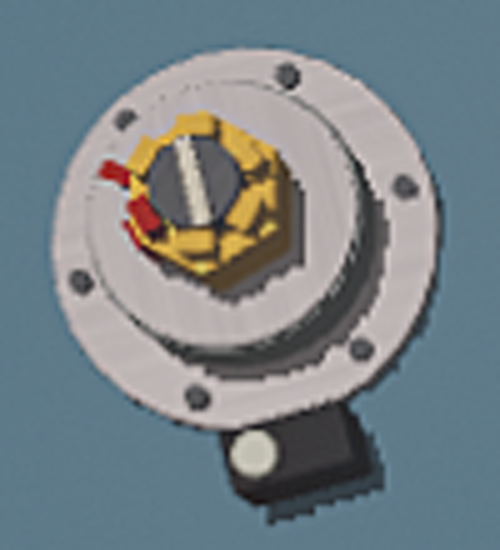

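View pics/sidec.png

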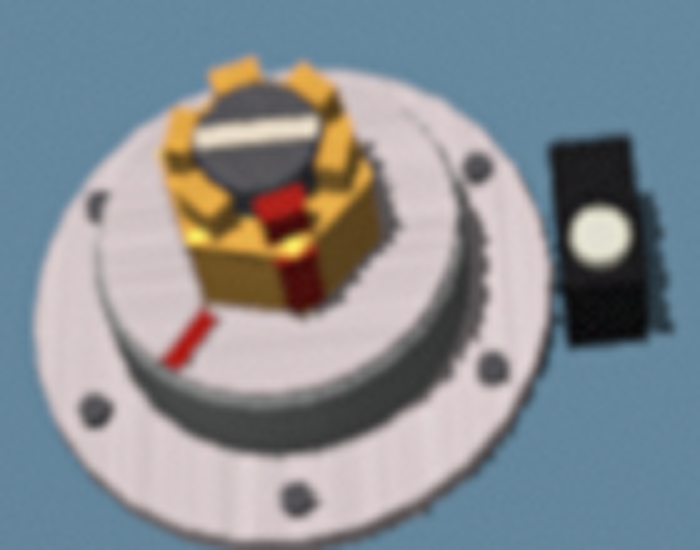

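```bash
cat > h.py <<'E'
import numpy as np,cv2
def ray_pt(c,u,v,z):
    K=np.array([[c["fx"],0,c["cx"]],[0,c["fy"],c["cy"]],[0,0,1.]])
    n=cv2.undistortPoints(np.array([[[u,v]]],float),K,np.array([c["k1"],0,0,0.]))[0,0]
    d=c["R"].T@np.array([n[0],n[1],1]);o=-c["R"].T@c["t"]
    return o+d*(z-o[2])/d[2]
def proj(c,P):
    K=np.array([[c["fx"],0,c["cx"]],[0,c["fy"],c["cy"]],[0,0,1.]])
    return cv2.projectPoints(np.array(P,float).reshape(-1,1,3),cv2.Rodrigues(c["R"])[0],c["t"],K,np.array([c["k1"],0,0,0.]))[0][:,0]
E
python3 - <<'E'
import pickle,numpy as np
from h import *
for n,x0,y0,pts in(("top",150,165,dict(s=(194,180,.087),w1=(203,222,.087),w2=(181,138,.087),r1=(103,166,.043),r2=(130,182,.043),tooth=(146,214,.085),servo=(255,453,.04))),
  ("side",180,340,dict(s=(258,137,.087),w1=(318,128,.087),w2=(196,138,.087),r1=(172,362,.043),r2=(208,318,.043),tooth=(282,205,.085),servo=(600,235,.04)))):
    c=pickle.load(open(n+"0.pkl","rb")); P={k:ray_pt(c,x0+(u+.5)/5-.5,y0+(v+.5)/5-.5,z) for k,(u,v,z) in pts.items()}
    for k in P:print(n,k,P[k].round(4), "r,ang",np.hypot(*(P[k]-P['s'])[:2]).round(4),np.degrees(np.arctan2(*(P[k]-P['s'])[1::-1])).round(1))
    d=P['w2']-P['w1'];print("white",np.degrees(np.arctan2(d[1],d[0])),np.hypot(*d[:2]))
    # depth check
    print("depthcheck",c["z_map"][int(y0+pts['s'][1]/5),int(x0+pts['s'][0]/5)],(c["R"]@P['s']+c["t"])[2])
E
```

```text
top s [0.5685 0.1961 0.087 ] r,ang 0.0 0.0
top w1 [0.5551 0.1926 0.087 ] r,ang 0.0138 -165.6
top w2 [0.582  0.2008 0.087 ] r,ang 0.0143 19.4
top r1 [0.5843 0.237  0.043 ] r,ang 0.0439 69.0
top r2 [0.5788 0.2277 0.043 ] r,ang 0.0333 72.0
top tooth [0.5582 0.2112 0.085 ] r,ang 0.0183 124.3
top servo [0.4899 0.1834 0.04  ] r,ang 0.0797 -170.8
white 16.962091609540384 0.028077197377735105
depthcheck 0.85072297 0.8501849387772816
side s [0.567  0.1965 0.087 ] r,ang 0.0 0.0
side w1 [0.5536 0.1917 0.087 ] r,ang 0.0142 -160.5
side w2 [0.5813 0.1992 0.087 ] r,ang 0.0146 10.8
side r1 [0.583 0.235 0.043] r,ang 0.0418 67.5
side r2 [0.5777 0.2225 0.043 ] r,ang 0.0282 67.6
side tooth [0.5571 0.2118 0.085 ] r,ang 0.0183 122.6
side servo [0.4887 0.1831 0.04  ] r,ang 0.0793 -170.3
white 15.092478231141536 0.028714309486776734
depthcheck 0.6302548 0.6351445030531555
```

```bash
cat > ov.py <<'E'
import numpy as np,cv2
from h import *
def overlay(c,n,cx,cy,yaw,nut,fn,crop,s=5):
    x0,x1,y0,y1=crop
    im=cv2.resize(c["color"][y0:y1,x0:x1,::-1],None,fx=s,fy=s,interpolation=cv2.INTER_CUBIC)
    def ln(P,col,closed=False):
        q=((proj(c,P)-[x0,y0]+.5)*s-.5).round().astype(int);cv2.polylines(im,[q.reshape(-1,1,2)],closed,col,1,cv2.LINE_AA)
    r=np.radians; th=np.linspace(0,2*np.pi,60)
    for R,z in((.015,.087),(.044,.043),(.066,.0)): 
        if z>0: ln([[cx+R*np.cos(t),cy+R*np.sin(t),z] for t in th],(255,0,255))
    for a in(0,180): ln([[cx,cy,.087],[cx+.015*np.cos(r(yaw+a)),cy+.015*np.sin(r(yaw+a)),.087]],(255,0,0))
    nx=yaw-nut; R=.023/np.cos(r(30))
    for z in(.073,): ln([[cx+R*np.cos(r(nx+30+60*k)),cy+R*np.sin(r(nx+30+60*k)),z] for k in range(6)],(0,255,0),True)
    for k in range(6):
        a=r(nx+60*k); e=np.array([np.cos(a),np.sin(a)]);t=np.array([-e[1],e[0]])
        for w in(-.004,.004): ln([[*(np.array([cx,cy])+e*d+t*w),.085] for d in(.0155,.023)],(255,255,0))
    a=r(nx+30); ln([[cx+R*np.cos(a),cy+R*np.sin(a),.043],[cx+R*np.cos(a),cy+R*np.sin(a),.073]],(0,255,255))
    a=r(yaw+30+np.degrees(.4)); ln([[cx+.028*np.cos(a),cy+.028*np.sin(a),.043],[cx+.043*np.cos(a),cy+.043*np.sin(a),.043]],(0,255,0))
    cv2.imwrite(fn,im)
E
python3 - <<'E'
import pickle,numpy as np,cv2
from ov import *
for n,cr in(("top",(165,225,180,240)),("side",(190,280,340,430))):
    overlay(pickle.load(open(n+"0.pkl","rb")),n,.5678,.1963,16,-77.5,f"pics/ov_{n}.png",cr,6)
a=cv2.imread("pics/ov_top.png");b=cv2.imread("pics/ov_side.png")
a=cv2.copyMakeBorder(cv2.resize(a,(400,400)),0,0,0,0,0);b=cv2.resize(b,(400,400))
cv2.imwrite("pics/ov0.png",np.hstack([a,b]))
E
```

```text
(no output)
```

View pics/ov0.png

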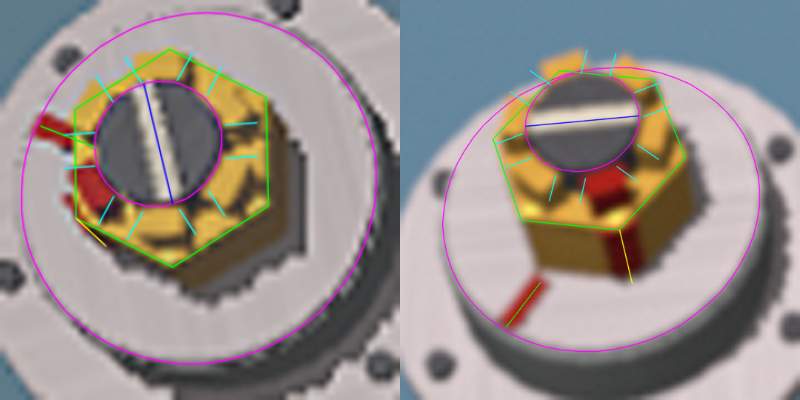

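Run:
```python
import pickle,numpy as np,cv2
from ov import *
for nut in(-74,-70):
    overlay(pickle.load(open("top0.pkl","rb")),"top",.5682,.1970,16,nut,f"pics/a.png",(168,216,180,228),8)
    overlay(pickle.load(open("side0.pkl","rb")),"side",.5675,.1950,15,nut,f"pics/b.png",(205,265,345,405),7)
    a=cv2.resize(cv2.imread("pics/a.png"),(400,400));b=cv2.resize(cv2.imread("pics/b.png"),(400,400))
    cv2.imwrite(f"pics/ov{-nut}.png",np.hstack([a,b]))
```

```text
(no output)
```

View pics/ov74.png

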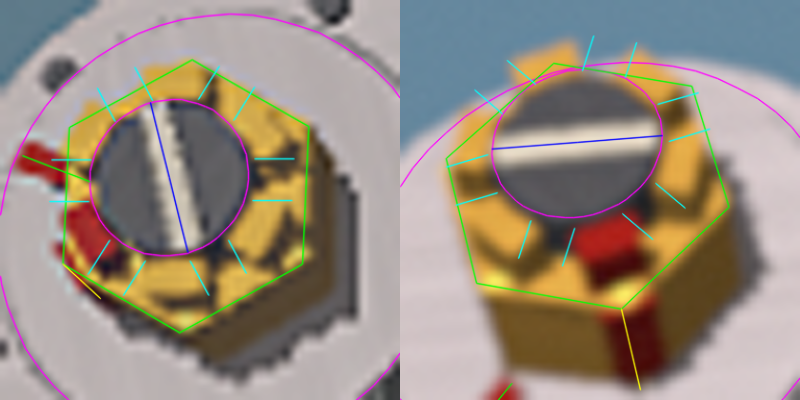

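View pics/ov70.png

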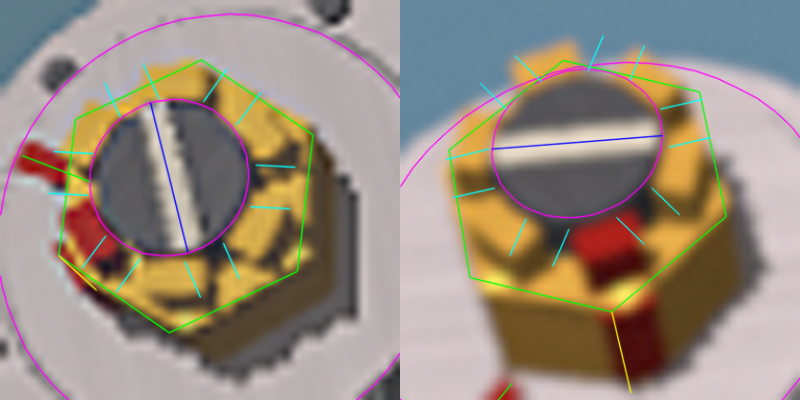

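The nut reads about −75° (−1.31 rad), the hub yaw is about 16°, and the red line sits where it should. Next I'll check the wrist range for a single-grip turn.

Run:
```python
from station import env
import numpy as np
for s in range(0,360,60):
    out=[]
    for jaw in np.array([91,16])+s:
        yaw=np.radians(((jaw-90)+180)%360-180)
        for z in(.2,.043):
            q=env.inverse_kinematics([.568,.196,z],[-np.pi/2,0,yaw]); out.append(None if q is None else np.round(q,2))
    print(s,*out)
```

```text
0 [ 0.22  0.49  1.66  0.    1.   -1.37] [ 0.22  0.7   1.78  0.    0.67 -1.37] [ 0.22  0.49  1.66 -0.    1.   -0.06] [ 0.22  0.7   1.78 -0.    0.67 -0.06]
60 [ 0.22  0.49  1.66  0.    1.   -2.41] [ 0.22  0.7   1.78  0.    0.67 -2.41] [ 0.22  0.49  1.66  0.    1.   -1.1 ] [ 0.22  0.7   1.78  0.    0.67 -1.1 ]
120 None None [ 0.22  0.49  1.66  0.    1.   -2.15] [ 0.22  0.7   1.78  0.    0.67 -2.15]
180 [ 0.22  0.49  1.66 -0.    1.    1.78] [ 0.22  0.7   1.78 -0.    0.67  1.78] None None
240 [ 0.22  0.49  1.66 -0.    1.    0.73] [ 0.22  0.7   1.78 -0.    0.67  0.73] [ 0.22  0.49  1.66 -0.    1.    2.04] [ 0.22  0.7   1.78 -0.    0.67  2.04]
300 [ 0.22  0.49  1.66 -0.    1.   -0.32] [ 0.22  0.7   1.78 -0.    0.67 -0.32] [ 0.22  0.49  1.66 -0.    1.    0.99] [ 0.22  0.7   1.78 -0.    0.67  0.99]
```

Run:
```python
from station import env
import numpy as np
o=lambda jaw:[-np.pi/2,0,np.radians(jaw-90)]
env.goto([.568,.196,.20],o(91)); print(env.read_clock())
env.servo_line([.568,.196,.08],feed=.12); print(env.read_contact_force().round(1))
env.servo_line([.568,.196,.043],feed=.06)
print(env.read_clock(),env.read_tool_pos().round(4),env.read_contact_force().round(1),env.read_torque().round(2))
```

```text
3.2667
[-0.3 -0.8 -0.1]
5.1833 [0.5681 0.196  0.043 ] [ 0.6 -0.   0.2] [ 0.   -0.    0.02]
```

Run:
```python
from station import env
import pickle,cv2
c=env.read_camera("side");im=c["color"][300:460,160:340,::-1]
cv2.imwrite("pics/s1.png",cv2.resize(im,None,fx=3.5,fy=3.5,interpolation=cv2.INTER_CUBIC))
```

```text
(no output)
```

View pics/s1.png

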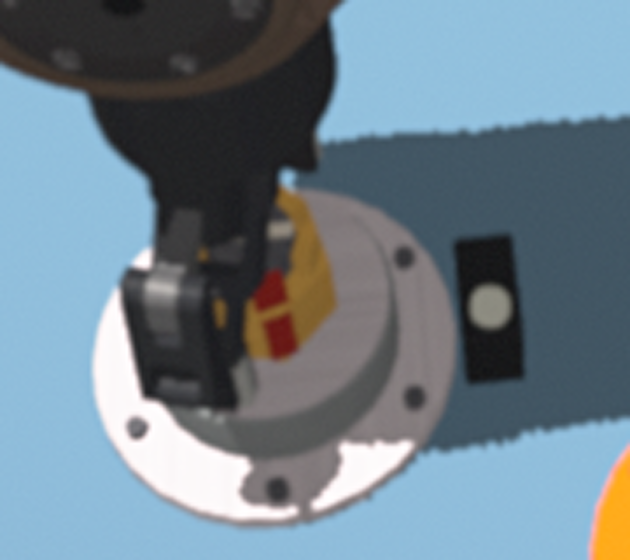

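The fingers straddle the nut with no contact. In the crop, the near finger is at (185,340) and the red tooth at (275,310). I'll close on it now.

Run:
```python
from station import env
env.set_gripper(0.0,strength=35)
print(env.read_clock(),env.read_opening(),env.read_tool_pos().round(4),env.read_contact_force().round(1),env.read_torque().round(2))
```

```text
5.6833 0.5312941496158368 [0.5686 0.1977 0.044 ] [-0.4 12.9  5.7] [ 1.79  0.23 -0.18]
```

Run:
```python
from station import env
import numpy as np
env.servo_line([.5683,.1977,.044],feed=.02)
print(env.read_clock(),env.read_tool_pos().round(4),env.read_contact_force().round(1),env.read_torque().round(2))
for jaw in(66,45):
    env.servo_line([.5683,.1977,.044],[-np.pi/2,0,np.radians(jaw-90)])
    print(jaw,env.read_clock(),env.read_opening(),env.read_tool_pos().round(4),(np.degrees(env.read_orientation())+[0,0,90]).round(1),env.read_contact_force().round(1),env.read_torque().round(2))
import cv2
c=env.read_camera("side");im=c["color"][300:460,160:340,::-1]
cv2.imwrite("pics/s2.png",cv2.resize(im,None,fx=3.5,fy=3.5,interpolation=cv2.INTER_CUBIC))
```

```text
5.9333 [0.5686 0.1978 0.044 ] [ 2.2  1.6 -2.6] [ 0.08 -0.36  0.03]
66 6.5167 0.5273854581972656 [0.5685 0.1974 0.044 ] [-90.   -0.   66.1] [ 3.5 -4.4 -2.6] [-0.56 -0.45 -0.12]
45 7.0333 0.5308424316655128 [0.5683 0.1971 0.044 ] [-90.   -0.   45.1] [ 2.8 -6.  -1.4] [-0.96 -0.35 -0.14]
```

View pics/s2.png

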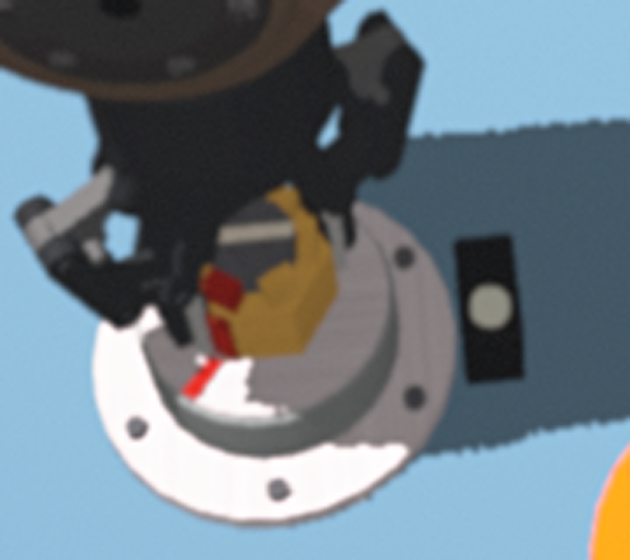

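The nut turns with the gripper. The red tooth at (222,300) is just short of the line at (203,375), as predicted. I'll finish the turn to a jaw angle of 16°, then check the alignment before letting go.

Run:
```python
from station import env
import numpy as np
for jaw in(30,16):
    env.servo_line([.5683,.1969,.044],[-np.pi/2,0,np.radians(jaw-90)])
    print(jaw,env.read_clock(),env.read_opening(),env.read_tool_pos().round(4),(np.degrees(env.read_orientation())+[0,0,90]).round(1),env.read_contact_force().round(1),env.read_torque().round(2))
import cv2
c=env.read_camera("side");im=c["color"][300:460,160:340,::-1]
cv2.imwrite("pics/s3.png",cv2.resize(im,None,fx=3.5,fy=3.5,interpolation=cv2.INTER_CUBIC))
```

```text
30 7.4917 0.5299587094463044 [0.5681 0.1969 0.044 ] [-90.    0.   30.2] [ 0.5 -0.7 -0.5] [-0.08 -0.06 -0.12]
16 7.8833 0.5368726906180846 [0.5679 0.1969 0.044 ] [-90.1   0.   16.3] [-2.4 -1.3  1.1] [-0.21  0.22 -0.12]
```

View pics/s3.png

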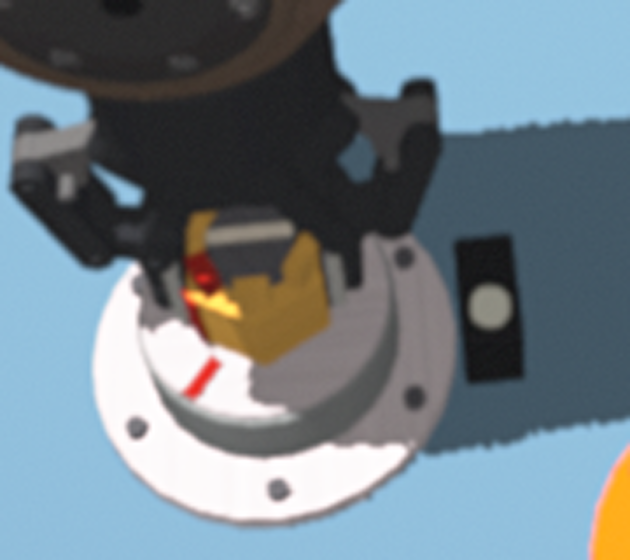

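The red tooth at (200,280) is past the line and the jaws lie along the white line at (250,232). I'll open, back straight up and look.

Run:
```python
from station import env
import numpy as np,cv2,pickle
env.set_gripper(1.0); print(env.read_contact_force().round(1))
p=env.read_tool_pos(); env.servo_line([p[0],p[1],.22],feed=.12)
env.goto([.45,-.1,.25],[-np.pi/2,0,np.radians(-74)])
print(env.read_clock(),env.read_contact_force().round(1))
from ov import *
for n in("top","side"):pickle.dump(env.read_camera(n),open(n+"1.pkl","wb"))
overlay(pickle.load(open("top1.pkl","rb")),"top",.5682,.1970,16,0,f"pics/a.png",(168,216,180,228),8)
overlay(pickle.load(open("side1.pkl","rb")),"side",.5675,.1950,15,0,f"pics/b.png",(205,265,345,405),7)
a=cv2.resize(cv2.imread("pics/a.png"),(400,400));b=cv2.resize(cv2.imread("pics/b.png"),(400,400))
cv2.imwrite(f"pics/end.png",np.hstack([a,b]))
```

```text
[ 0.9  0.5 -0. ]
11.25 [0.2 0.3 0.1]
```

View pics/end.png

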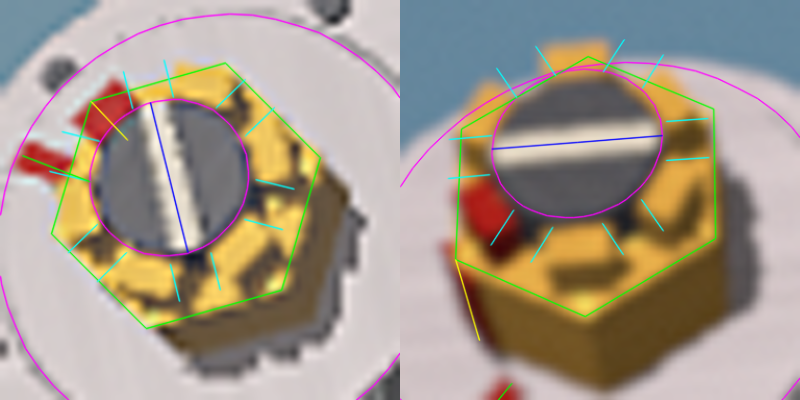

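Both views match the overlay for nut = 0. The slots sit at both ends of the white line (top crop about (150,80) and (192,268)), and the red tooth at (105,108) is just past the red line at (45,163). Nothing is touching the robot, so I'll hand in.

Run:
```python
from station import env
print(env.read_clock()); env.hand_in()
```

```text
11.35
the job is handed in; nothing more can be done
```

I tightened the brass nut on the aluminium hub with one grip, turning it clockwise about 75° from roughly −1.31 rad past the red line to the cotter-hole alignment. I then let go, backed off and handed in at 11.35 s.

**Final check:** in both cameras the nut matched the predicted outline at 0 rad to within a few degrees. The slots sit on the white line and the red tooth is just past the red mark. The robot touched nothing, with about 0.3 N residual on the force reading. I did not go near the pinned joint or the orange look-alikes.

**Disagreements:** the two cameras differed by about 2 mm on the nut's position. On closing, the gripper was pushed about 1.7 mm sideways (13 N), and I re-centred it before turning. White-line angles read 15° to 17°, and I used 16°. Single-point readings of the start angle gave about −77°, but the outline fit gave about −75°, which I used.

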